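Unstack the check weights into their nests

TASK

The four steel check weights have been left in two piles on the bench. Take the piles apart and put every weight back flat on the floor of its own wooden nest: the one whose round recess is just a little wider than the weight, so that largest goes to largest and so on down to the smallest. Leave the small beaker and the timer that stand among them where they are.

Things in the scene. Friction and masses are not known exactly. Their poses are not given: they have to be found in the camera images.
- weight_64_center (a point): plain steel check weight, a flat-topped upright disc 64 mm in diameter and 24 mm high, about 0.55 kg (varies by a fifth); the point is its centre, half-way up (12 mm above its underside), its z axis is the disc's axis; starts on the bench at the bottom of a pile with one smaller weight on it (which one varies)
- weight_50_center (a point): plain steel check weight, a flat-topped upright disc 50 mm in diameter and 24 mm high, about 0.35 kg (varies by a fifth); the point is its centre, half-way up (12 mm above its underside), its z axis is the disc's axis; starts on the bench at the bottom of a pile with one smaller weight on it (which one varies)
- weight_36_center (a point): plain steel check weight, a flat-topped upright disc 36 mm in diameter and 24 mm high, about 0.19 kg (varies by a fifth); the point is its centre, half-way up (12 mm above its underside), its z axis is the disc's axis; starts on top of one of the two larger weights (which one varies), up to 4 mm off its centre
- weight_24_center (a point): plain steel check weight, a flat-topped upright disc 24 mm in diameter and 24 mm high, about 0.085 kg (varies by a fifth); the point is its centre, half-way up (12 mm above its underside), its z axis is the disc's axis; starts on top of one of the two larger weights (which one varies), up to 4 mm off its centre
- nest_77_floor (a point): wooden nest fixed to the bench: a square block 95 x 95 mm and 10 mm high with one round recess 77 mm in diameter (rim bevelled 2.5 mm), 6 mm deep with a grey felt floor 4 mm above the bench; the nest of the 64 mm weight, of which 18 mm stands above the rim when seated; the point is the centre of the recess floor, z up
- nest_63_floor (a point): wooden nest fixed to the bench: a square block 81 x 81 mm and 10 mm high with one round recess 63 mm in diameter (rim bevelled 2.5 mm), 6 mm deep with a grey felt floor 4 mm above the bench; the nest of the 50 mm weight, of which 18 mm stands above the rim when seated; the point is the centre of the recess floor, z up
- nest_49_floor (a point): wooden nest fixed to the bench: a square block 67 x 67 mm and 10 mm high with one round recess 49 mm in diameter (rim bevelled 2.5 mm), 6 mm deep with a grey felt floor 4 mm above the bench; the nest of the 36 mm weight, of which 18 mm stands above the rim when seated; the point is the centre of the recess floor, z up
- nest_37_floor (a point): wooden nest fixed to the bench: a square block 55 x 55 mm and 10 mm high with one round recess 37 mm in diameter (rim bevelled 2.5 mm), 6 mm deep with a grey felt floor 4 mm above the bench; the nest of the 24 mm weight, of which 18 mm stands above the rim when seated; the point is the centre of the recess floor, z up
- beaker: empty glass beaker standing upright and loose among the work, 46 mm in diameter, 56 mm high; origin at the centre of its underside; not to be disturbed
- timer: white bench timer lying loose among the work, 60 x 66 mm, 21 mm high; origin at the centre of its underside; not to be disturbed
Not all that is in view belongs to the job. What is shaped like the part that bears nest_37_floor but black or blue is not meant.

How it is judged:
By the outcome, as a careful person would: the job done as asked, in the order asked, and still so for the second after the job is handed in, with the robot touching nothing.
It also fails if it takes over 99 s, if anything falls off the work surface, if the arm or the gripper's body presses on something with over 40 N, if the wrist force passes 120 N, or if a joint passes its speed limit or range.

ROBOT

A 7-joint arm with a two-finger parallel gripper is mounted at the origin on a cart in front of the work surface, level with it; the furniture and walls round the work are solid. World frame = base frame: x ahead of the robot, y to its left, z up, the work surface at z = 0. Lengths are in m, angles in rad, forces in N, time in s.
With the tool pointing down it reaches from about 0.4 to 0.85 m from the base axis. Payload 10.4 kg.
Tool frame: the origin (TCP) lies at the very end of the fingers, on their centre line; the grasp point (between the pads) lies 19 mm behind it (grasp_offset is the distance from the TCP to the grasp point, in m); z points along the fingers, y is the line along which they close (so a half turn about z gives the same grasp; the last joint's range is limited). The gripper opens to 85 mm and grips with 20 to 120 N. Pads are 22 mm wide; open, the fingers measure 114 mm over their backs; the gripper's body (76 mm by 85 mm) begins 54 mm behind the grasp point. The pads swing forward as they close: fully open they stand 13 mm farther back than shut.
Start: joints at [1.13, 0.332, -0.065, 1.46, 0.022, 1.35, -0.088], TCP at [0.254, -0.571, 0.231] pointing down, gripper open.
Joint ranges: [-2.6, 2.6], [-0.5, 2.12], [-1.47, 1.34], [0.16, 2.42], [-1.27, 4.41], [0.06, 2.06], [-2.6, 2.6]. Speed limits (rad/s): [2.22, 2.22, 2.79, 2.79, 3.14, 3.14, 3.14].

INTERFACE

Orientations are given as a unit quaternion [x, y, z, w].
In Python, from workcell import * gives the robot as it stands.
- The arm moves only by the tool jog_arm, never from a script. Its argument "plan" is a list of rows, each a list of 3 entries, a list of its own where there are three numbers: the turn, a rotation vector about the tool's x, y, z in rad, then the shift along the tool's x, y, z in m, then the finger opening in m, from 0 to 0.0854. A call has 1 to 8 rows; each row is the pose to reach, as a shift and turn from the pose commanded when the call began, along the tool's axes at that moment; what a row does not reach only later rows make up. A row lasts 1/12 s, in which the tool goes at most 41.7 mm and 7.16 degrees, less where a joint would pass 70% of its speed; a pose out of reach is approached as far as the arm can. A call with a gripper value outside its range is refused whole. The fingers move at their own pace and stop on an object; "force" is the grip in N (left out, the last holds). Time passes only in rows, so rows that repeat a pose let the fingers close. It gives the time, the measured TCP pose, the force, the opening and the grip force at its end, in the units of the state.
- get_obs(): the state, without advancing time (a new reading comes with each control period).
- camera(name): name is "scene" or "top" or "wrist"; returns a dict with "img" (480x640x3 uint8, red, green, blue), "mtx" (3x3 intrinsics, pixels), "k1" (the pictures are not rectified: a ray, as slopes to the right and down, at radius r is drawn at 1 + k1 r^2 times it, then the intrinsics apply), "extrinsics" (4x4, takes a point from camera to world coordinates). Camera axes: x right, y down, z forward; pixel columns grow to the right and rows downward; lengths in m; the calibration is good to about 2 mm. A picture is of the moment at which its call begins. There is no depth.
- hand_in(): hands the job in; it is judged then, once.
The state is a dict: "clock": time; "joint_pos": joint angles; "joint_velocities": joint speeds; "tau": joint torques, N m; "position": TCP position; "ee_rot": TCP orientation; "ft_force": force on the tool from outside, world axes, zero at the start; "torque": the same for the moment, N m; "grip_width": opening from 0.0 (shut) to 1.0 (fully open); "grasp_force": force on a finger pad.
Only numpy, scipy, OpenCV 4.12 (cv2) and the standard library are available. Lean on these libraries where they do the work, as an engineer would, in place of code of your own. Each camera call takes 0.05 s, during which the arm holds its last target. There are 200 camera calls.

## Working session

There is one attempt and no reset: what is moved stays moved. The work goes in short steps, Python scripts to look and compute and a tool call to move; the robot and the scene stay as the last step left them, time stands still between calls to the robot, and variables do not carry over. Pictures are saved under pics/ and viewed, at most 14 in all, crops included, and the job is handed in when it is done.

Besides the shell and the picture viewer there is one more tool, called after "Call:" as name([rows], argument=value, ...), one row to a line, values as JSON. jog_arm: Moves the arm, as the interface text tells. Its arguments: {"type":"object","properties":{"plan":{"type":"array"},"force":{"type":"number"}},"required":["plan"]}

```bash
mkdir -p pics; cat > h.py <<'E'
from workcell import *
import numpy as np, cv2
def snap(n,f):
    c=camera(n); cv2.imwrite(f'pics/{f}.png',c['img'][:,:,::-1]); np.savez(f'pics/{f}.npz',**c); return c
def ray(c,u,v):
    K=np.array(c['mtx']);p=cv2.undistortPoints(np.array([[[u,v]]],float),K,np.array([float(c['k1']),0,0,0]))[0,0]
    # invert exactly per given model (distort: p*(1+k1 r^2))
    E=np.array(c['extrinsics']);return E[:3,3],E[:3,:3]@np.array([p[0],p[1],1.])
def onz(c,u,v,z):
    o,d=ray(c,u,v);return o+d*(z-o[2])/d[2]
E
python3 - <<'E'
from h import *
for n in('top','scene'):
    c=snap(n,n+'0');print(c['mtx'],c['k1'],np.round(c['extrinsics'],3))
print(get_obs())
E
```

```text
[[494.64663281   0.         324.96093513]
 [  0.         494.64663281 233.91555457]
 [  0.           0.           1.        ]] -0.014435764377892403 [[-0.016 -0.993  0.117  0.473]
 [-1.     0.017  0.009  0.024]
 [-0.011 -0.117 -0.993  0.974]
 [ 0.     0.     0.     1.   ]]
[[619.71913319   0.         324.3516652 ]
 [  0.         619.71913319 243.74259039]
 [  0.           0.           1.        ]] 0.005030074539524758 [[-0.603 -0.581  0.547  0.028]
 [-0.798  0.45  -0.401  0.419]
 [-0.013 -0.678 -0.735  0.786]
 [ 0.     0.     0.     1.   ]]
{'clock': 0.1, 'joint_pos': array([ 1.1304041 ,  0.33280265, -0.06470661,  1.46083724,  0.02159501,
        1.34989101, -0.08850655]), 'joint_velocities': array([-3.65590367e-04, -5.02541049e-04, -1.39708301e-05, -8.50266037e-04,
       -6.79577084e-04,  1.05075860e-04,  4.69988780e-04]), 'tau': array([ 1.69525552e-03, -6.26741338e+01,  4.94202040e-02, -3.92434072e+01,
        1.62907457e-02,  6.85632127e-03, -4.44990826e-05]), 'position': array([ 0.25346114, -0.57094398,  0.23060886]), 'ee_rot': array([ 9.78258442e-01,  2.07388606e-01, -1.52385781e-04, -6.02555393e-04]), 'ft_force': array([ 0.18426851, -0.058532  ,  0.4848027 ]), 'torque': array([-0.02751811,  0.00377767,  0.00964085]), 'grasp_force': 0.0, 'grip_width': 1.000264301670616}
```

View pics/top0.png

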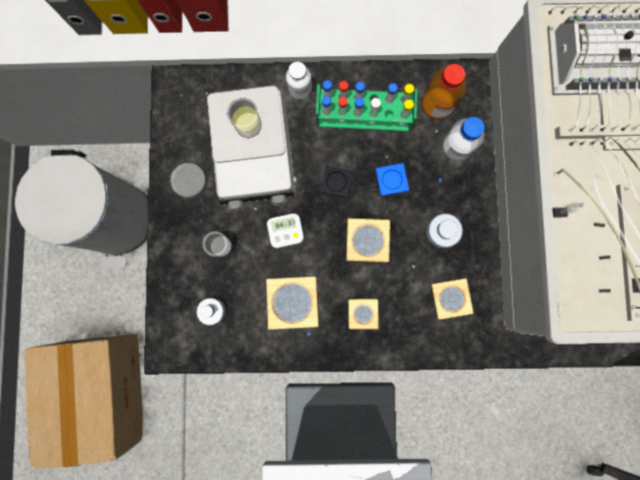

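View pics/scene0.png

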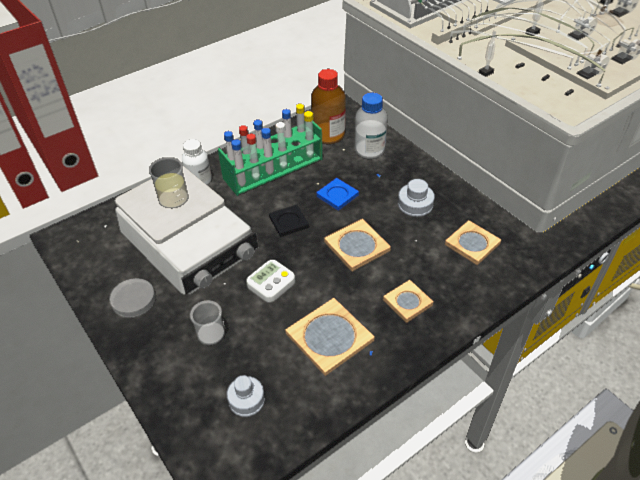

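The top view shows the piles at (210,311) and (445,231). There are four wooden nests, largest to smallest at (292,303), (368,240), (452,299) and (363,314). The black one at (337,180) and the blue one at (392,180) are decoys. The beaker is at (217,244) and the timer at (285,231). Next I'll measure these and check an enlarged crop.

```bash
python3 - <<'E'
from h import *
c=dict(np.load('pics/top0.npz'));img=c['img']
hsv=cv2.cvtColor(img,cv2.COLOR_RGB2HSV)
m=cv2.inRange(hsv,(10,60,150),(30,200,255));m[:200]=0;m[345:]=0;m[:,:250]=0;m[:,500:]=0
cs,_=cv2.findContours(m,cv2.RETR_EXTERNAL,cv2.CHAIN_APPROX_NONE)
for k in cs:
    if cv2.contourArea(k)<300:continue
    P=np.array([onz(c,*p[0],.010)[:2] for p in k],np.float32)
    r=cv2.minAreaRect(P*1000);print('nest',np.round(r[0],1),np.round(r[1],1),round(r[2],1))
for n,(u,v) in dict(p1=(210,311),p2=(445,231),beaker=(217,244),timer=(285,231)).items(): print(n,[np.round(onz(c,u,v,z)[:2],3) for z in(0,.024,.048)])
a=img[285:340,180:240];b=img[200:265,410:480]
o=[cv2.resize(x,(390,390),interpolation=cv2.INTER_CUBIC) for x in(a,b)]
cv2.imwrite('pics/crop.png',np.hstack(o)[:,:,::-1])
E
```

```text
nest [431.1 -37.5] [57.3 55.3] 89.1
nest [ 456.8 -210.1] [69.3 69.5] 8.6
nest [454.4  99.7] [97.7 97.6] 2.1
nest [573.7 -50.6] [83.  83.4] 87.0
p1 [array([0.44, 0.26]), array([0.441, 0.255]), array([0.442, 0.249])]
p2 [array([ 0.589, -0.205]), array([ 0.587, -0.199]), array([ 0.584, -0.193])]
beaker [array([0.571, 0.248]), array([0.569, 0.242]), array([0.567, 0.237])]
timer [array([0.595, 0.113]), array([0.592, 0.11 ]), array([0.589, 0.108])]
```

View pics/crop.png

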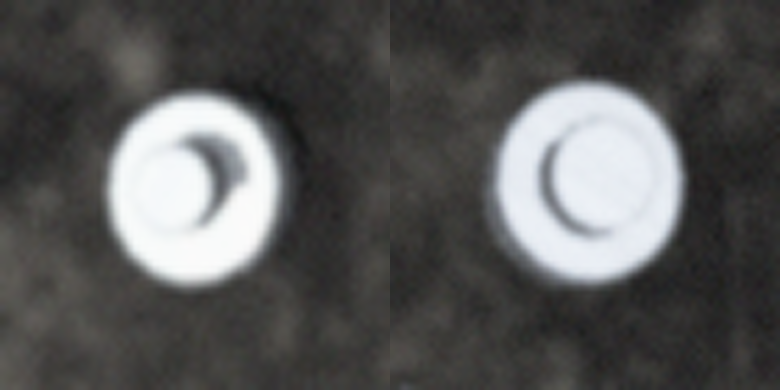

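The crop shows the 24 on the 50 in the left pile, and the 36 on the 64 in the right pile. The nests match in size: 77 at (292,303), 63 at (368,240), 49 at (452,299) and 37 at (363,314). The smallest wooden one is nest_37, since the others of that size are blue or black. I'll turn the tool to yaw 90°, closing along world x, on the way.

Call:
jog_arm([
  [[0,0,-0.1],[0,0,-0.04],0.0854],
  [[0,0,-0.2],[0,0,-0.08],0.0854],
  [[0,0,-0.6],[0.19,-0.19,-0.1],0.06],
  [[0,0,-0.6],[0.19,-0.19,-0.1],0.05],
  [[0,0,-0.6],[0.19,-0.19,-0.1],0.04],
  [[0,0,-0.6],[0.19,-0.19,-0.1],0.04],
  [[0,0,-0.6],[0.19,-0.19,-0.1],0.04],
  [[0,0,-0.6],[0.19,-0.19,-0.1],0.04],
], force=40)

```text
clock: 0.77
position: [0.3433, -0.3365, 0.3297]
ee_rot: [0.873, 0.487, -0.0, -0.0]
ft_force: [0.4, -0.3, 1.3]
grip_width: 0.464
grasp_force: 0.0
```

Call:
jog_arm([
  [[0,0,-0.553],[0.287,-0.106,0],0.04],
  [[0,0,-0.553],[0.287,-0.106,0],0.04],
  [[0,0,-0.553],[0.287,-0.106,0],0.04],
  [[0,0,-0.553],[0.287,-0.106,0],0.04],
  [[0,0,-0.553],[0.287,-0.106,0],0.04],
  [[0,0,-0.553],[0.287,-0.106,0],0.04],
  [[0,0,-0.553],[0.287,-0.106,0],0.04],
  [[0,0,-0.553],[0.287,-0.106,0],0.04],
])

```text
clock: 1.43
position: [0.4041, -0.0327, 0.3301]
ee_rot: [0.705, 0.709, 0.0, 0.0]
ft_force: [-0.4, -0.5, 0.7]
grip_width: 0.467
grasp_force: 0.0
```

Call:
jog_arm([
  [[0,0,0],[0.285,0.036,0.15],0.04],
  [[0,0,0],[0.285,0.036,0.15],0.04],
  [[0,0,0],[0.285,0.036,0.15],0.04],
  [[0,0,0],[0.285,0.036,0.15],0.04],
  [[0,0,0],[0.285,0.036,0.15],0.04],
  [[0,0,0],[0.285,0.036,0.15],0.04],
  [[0,0,0],[0.285,0.036,0.15],0.04],
  [[0,0,0],[0.285,0.036,0.15],0.04],
])

```text
clock: 2.1
position: [0.4392, 0.2488, 0.1785]
ee_rot: [0.707, 0.707, 0.0, -0.0]
ft_force: [0.5, -1.4, -0.9]
grip_width: 0.47
grasp_force: 0.0
```

```bash
cat > w.py <<'E'
from h import *
import sys
c=snap('wrist',sys.argv[1]);print(np.round(c['extrinsics'],3).tolist(),get_obs()['position'])
E
python3 w.py w1
```

```text
[[1.0, -0.001, -0.001, 0.44], [-0.001, -0.956, -0.294, 0.325], [-0.001, 0.294, -0.956, 0.322], [0.0, 0.0, 0.0, 1.0]] [0.43725917 0.2530859  0.17578499]
```

View pics/w1.png

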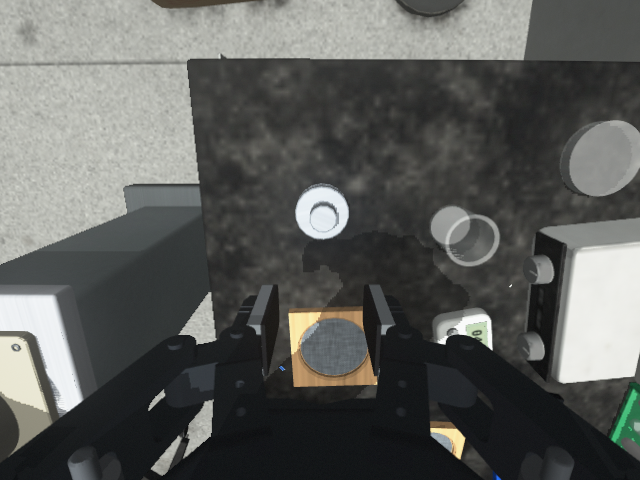

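The wrist view shows the pile: the 24's top at (323,217) and the 50's disc at (322,211).

```bash
cat > m.py <<'E'
from h import *
# usage: m.py pic z  -> bright steel circles near plane z
import sys
E
python3 - <<'E'
from h import *
c=dict(np.load('pics/w1.npz'))
g=cv2.cvtColor(c['img'],cv2.COLOR_RGB2GRAY)
m=(g>120).astype(np.uint8)*255;m[:170]=0;m[250:]=0;m[:,:270]=0;m[:,370:]=0
k=max(cv2.findContours(m,0,1)[0],key=cv2.contourArea);(u,v),r=cv2.minEnclosingCircle(k);print(u,v,r)
print('50',onz(c,u,v,.022),'24',onz(c,323,217,.048))
x=cv2.resize(c['img'][170:250,270:370],(800,600),interpolation=2) 
e=cv2.HoughCircles(cv2.resize(g[170:250,270:370],None,fx=6,fy=6),cv2.HOUGH_GRADIENT,1.5,60,param1=60,param2=25,minRadius=60,maxRadius=180)
print(e)
t=get_obs();print(t['position'],t['joint_pos'])
E
```

```text
321.4922790527344 211.2876434326172 27.776662826538086
50 [0.44063257 0.25794902 0.022     ] 24 [0.44185626 0.2587847  0.048     ]
[[[312.75    257.25    159.29999]
  [318.75    192.75    114.3    ]
  [314.25    317.25     97.8    ]
  [252.75    275.25    144.15   ]
  [377.25    252.75     97.65   ]
  [257.25    201.75     81.     ]
  [330.75    108.75     75.45   ]
  [270.75      5.25    102.     ]
  [330.75     14.25     86.1    ]]]
[0.43725917 0.2530859  0.17578499] [ 0.32850749  0.25372767 -1.05016685  1.80238383  0.22818058  1.22091576
 -0.78186017]
```

Call:
jog_arm([
  [[0,0,0],[0.004,0.003,0.04],0.042],
  [[0,0,0],[0.004,0.003,0.08],0.042],
  [[0,0,0],[0.004,0.003,0.105],0.042],
  [[0,0,0],[0.004,0.003,0.115],0.042],
  [[0,0,0],[0.004,0.003,0.115],0.042],
  [[0,0,0],[0.004,0.003,0.115],0.042],
])

```text
clock: 2.65
position: [0.443, 0.2506, 0.0657]
ee_rot: [0.707, 0.707, 0.0, -0.0]
ft_force: [0.8, -1.0, 0.0]
grip_width: 0.491
grasp_force: 0.0
```

Call:
jog_arm([
  [[0,0,0],[0.005,-0.001,0.016],0.042],
  [[0,0,0],[0.005,-0.001,0.032],0.042],
  [[0,0,0],[0.005,-0.001,0.032],0.042],
  [[0,0,0],[0.005,-0.001,0.032],0.015],
  [[0,0,0],[0.005,-0.001,0.032],0.015],
  [[0,0,0],[0.005,-0.001,0.032],0.015],
  [[0,0,0],[0.005,-0.001,0.032],0.015],
  [[0,0,0],[0.005,-0.001,0.032],0.015],
])

```text
clock: 3.32
position: [0.4428, 0.2557, 0.0348]
ee_rot: [0.707, 0.707, 0.001, 0.001]
ft_force: [-2.2, -1.3, 6.5]
grip_width: 0.241
grasp_force: 39.0
```

Call:
jog_arm([
  [[0,0,0],[0,0,-0.02],0.015],
  [[0,0,0],[0,0,-0.05],0.015],
  [[0,0,0],[0,0,-0.09],0.015],
  [[0,0,0],[0,0,-0.11],0.015],
  [[0,0,0],[0,0,-0.11],0.015],
  [[0,0,0],[0,0,-0.11],0.015],
])

```text
clock: 3.82
position: [0.4427, 0.2555, 0.1446]
ee_rot: [0.707, 0.707, 0.001, 0.001]
ft_force: [-0.2, 0.3, -1.2]
grip_width: 0.239
grasp_force: 39.4
```

```bash
python3 w.py w2; python3 -c "
from h import *
t=snap('top','t2')['img'];o=cv2.imread('pics/w2.png');t=cv2.resize(t[270:350,165:285,::-1],(390,260),interpolation=2)
b=np.zeros((480,790,3),np.uint8);b[:,:400]=o[:,120:520];b[:260,400:]=t;cv2.imwrite('pics/c2.png',b)"
```

```text
[[1.0, -0.003, 0.002, 0.443], [-0.002, -0.956, -0.295, 0.331], [0.003, 0.295, -0.956, 0.288], [0.0, 0.0, 0.0, 1.0]] [0.4420059  0.2549803  0.14321988]
```

View pics/c2.png

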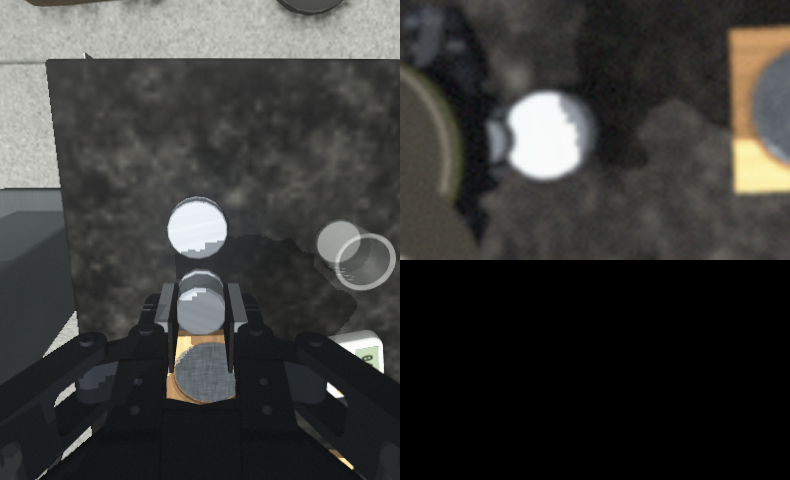

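The wrist view shows the 24 held level between the pads, with its top at about (320,311). The 50 is alone on the bench, its top at about (317,228).

```bash
python3 - <<'E'
from h import *
c=dict(np.load('pics/w2.npz'))
for z in(.153,.158,.163):print('held24 top',onz(c,320,311,z), onz(c,320+24,311,z)[0]-onz(c,320-24,311,z)[0])
print('50',onz(c,317.3,229,.024))
E
```

```text
held24 top [0.44314059 0.25475646 0.153     ] 0.021935997000904872
held24 top [0.44314025 0.25759712 0.158     ] 0.021122017887901745
held24 top [0.44313991 0.26043778 0.163     ] 0.02030803877489873
50 [0.44114368 0.25759701 0.024     ]
```

Call:
jog_arm([
  [[0,0,0],[-0.03,-0.002,-0.01],0.015],
  [[0,0,0],[-0.07,-0.004,-0.01],0.015],
  [[0,0,0],[-0.11,-0.006,-0.01],0.015],
  [[0,0,0],[-0.15,-0.008,-0.01],0.015],
  [[0,0,0],[-0.19,-0.01,-0.01],0.015],
  [[0,0,0],[-0.23,-0.012,0],0.015],
  [[0,0,0],[-0.27,-0.012,0.02],0.015],
  [[0,0,0],[-0.294,-0.012,0.05],0.015],
])

```text
clock: 4.58
position: [0.4303, -0.0427, 0.0933]
ee_rot: [0.708, 0.706, 0.0, 0.002]
ft_force: [1.5, -1.6, -0.9]
grip_width: 0.244
grasp_force: 39.4
```

Call:
jog_arm([
  [[0,0,0],[0,0,0],0.015],
  [[0,0,0],[0,0,0],0.015],
  [[0,0,0],[0,0,0],0.015],
])

```text
clock: 4.83
position: [0.4294, -0.038, 0.0924]
ee_rot: [0.707, 0.707, -0.0, -0.001]
ft_force: [0.6, -0.1, -0.1]
grip_width: 0.245
grasp_force: 39.4
```

```bash
python3 w.py w3; python3 -c "
from h import *
c=dict(np.load('pics/w3.npz'));img=c['img'];h=cv2.cvtColor(img,cv2.COLOR_RGB2HSV);m=cv2.inRange(h,(10,60,100),(30,200,255))
for k in cv2.findContours(m,0,1)[0]:
  if cv2.contourArea(k)>800:
    P=np.array([onz(c,*p[0],.01)[:2] for p in k],np.float32)*1000;r=cv2.minAreaRect(P);print(np.round(r[0]),np.round(r[1]))
"
```

```text
[[1.0, -0.001, -0.002, 0.43], [-0.001, -0.956, -0.294, 0.038], [-0.002, 0.294, -0.956, 0.236], [0.0, 0.0, 0.0, 1.0]] [ 0.42989808 -0.03760318  0.09296123]
[431. -36.] [57. 56.]
[572. -50.] [83. 86.]
[456.  84.] [96. 64.]
```

View pics/w3.png

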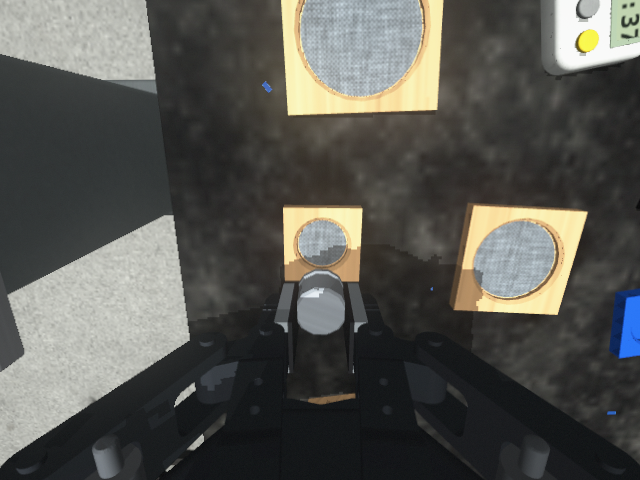

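The nest is right under the held weight, at (322,243) in the wrist view. Lowering and releasing.

Call:
jog_arm([
  [[0,0,0],[0,0.001,0.035],0.015],
  [[0,0,0],[0,0.001,0.06],0.015],
  [[0,0,0],[0,0.001,0.072],0.015],
  [[0,0,0],[0,0.001,0.079],0.015],
  [[0,0,0],[0,0.001,0.079],0.015],
  [[0,0,0],[0,0.001,0.079],0.015],
  [[0,0,0],[0,0.001,0.079],0.025],
  [[0,0,0],[0,0.001,0.079],0.045],
])

```text
clock: 5.55
position: [0.4315, -0.0384, 0.0146]
ee_rot: [0.707, 0.707, 0.0, 0.001]
ft_force: [0.9, 0.4, 0.7]
grip_width: 0.425
grasp_force: 0.0
```

Call:
jog_arm([
  [[0,0,0],[0,0,0],0.045],
  [[0,0,0],[0,0,-0.02],0.045],
  [[0,0,0],[0,0,-0.06],0.054],
  [[0,0,0],[-0.02,0.02,-0.1],0.054],
  [[0,0,0],[-0.05,0.05,-0.11],0.054],
  [[0,0,0],[-0.08,0.08,-0.11],0.054],
  [[0,0,0],[-0.1,0.11,-0.11],0.054],
  [[0,0,0],[-0.12,0.14,-0.11],0.054],
])

```text
clock: 6.22
position: [0.5722, -0.1619, 0.1245]
ee_rot: [0.708, 0.706, -0.0, 0.001]
ft_force: [0.7, 0.2, 1.2]
grip_width: 0.632
grasp_force: 0.0
```

Call:
jog_arm([
  [[0,0,0],[-0.03,0.015,0],0.054],
  [[0,0,0],[-0.04,0.018,0],0.054],
  [[0,0,0],[-0.04,0.018,0],0.054],
  [[0,0,0],[-0.04,0.018,0],0.054],
  [[0,0,0],[-0.04,0.018,0],0.054],
])

```text
clock: 6.63
position: [0.5885, -0.1972, 0.1241]
ee_rot: [0.707, 0.708, 0.0, -0.0]
ft_force: [-0.0, -0.3, -0.2]
grip_width: 0.631
grasp_force: 0.0
```

```bash
python3 w.py w4
```

```text
[[1.0, -0.0, -0.0, 0.589], [-0.0, -0.956, -0.295, -0.121], [-0.0, 0.295, -0.956, 0.267], [0.0, 0.0, 0.0, 1.0]] [ 0.58848376 -0.19714428  0.12427945]
```

View pics/w4.png

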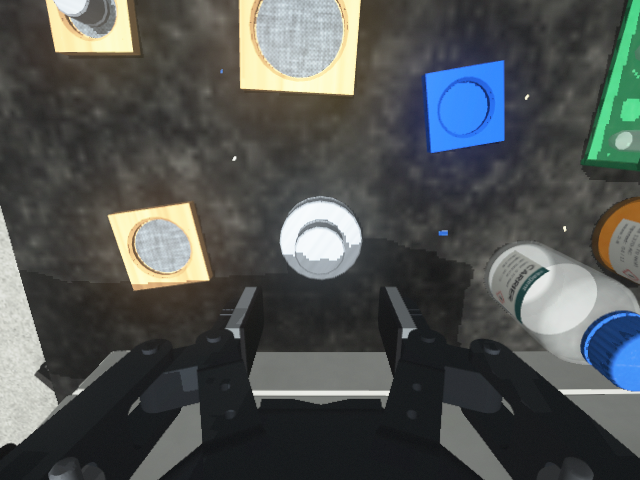

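The wrist view shows the 36's top at about (320,253) on the 64 at about (321,238). The 24 is seated at the top left (70,5).

```bash
python3 - <<'E'
from h import *
c=dict(np.load('pics/w4.npz'))
print(onz(c,320.5,253,.048),onz(c,320.5+26,253,.048)[0]-onz(c,320.5-26,253,.048)[0],'64',onz(c,321,239,.024))
img=c['img'];h=cv2.cvtColor(img,cv2.COLOR_RGB2HSV);m=cv2.inRange(h,(10,60,100),(30,200,255))
for k in cv2.findContours(m,0,1)[0]:
  if cv2.contourArea(k)>800:
    P=np.array([onz(c,*p[0],.01)[:2] for p in k],np.float32)*1000;r=cv2.minAreaRect(P);print(np.round(r[0]),np.round(r[1]))
E
```

```text
[ 0.58909917 -0.20016396  0.048     ] 0.03652566017152303 64 [ 0.58947514 -0.19735649  0.024     ]
[ 458. -209.] [72. 69.]
[ 831. -197.] [59. 28.]
[573. -62.] [60. 82.]
[433. -49.] [33. 60.]
```

Call:
jog_arm([
  [[0,0,0],[-0.002,0,0.035],0.054],
  [[0,0,0],[-0.002,0,0.065],0.054],
  [[0,0,0],[-0.002,0,0.082],0.054],
  [[0,0,0],[-0.002,0,0.091],0.054],
  [[0,0,0],[-0.002,0,0.091],0.054],
  [[0,0,0],[-0.002,0,0.091],0.025],
  [[0,0,0],[-0.002,0,0.091],0.025],
  [[0,0,0],[-0.002,0,0.091],0.025],
])

```text
clock: 7.35
position: [0.5898, -0.2006, 0.0348]
ee_rot: [0.707, 0.707, 0.001, 0.001]
ft_force: [-1.4, 1.8, 5.4]
grip_width: 0.386
grasp_force: 40.3
```

Call:
jog_arm([
  [[0,0,0],[0,0,0],0.025],
  [[0,0,0],[0,0,0],0.025],
])

```text
clock: 7.52
position: [0.5899, -0.2006, 0.0348]
ee_rot: [0.707, 0.707, 0.001, 0.001]
ft_force: [-2.0, 1.1, 7.3]
grip_width: 0.39
grasp_force: 40.4
```

Call:
jog_arm([
  [[0,0,0],[0,0,-0.02],0.025],
  [[0,0,0],[0,0,-0.05],0.025],
  [[0,0,0],[-0.003,-0.03,-0.06],0.025],
  [[0,0,0],[-0.006,-0.07,-0.06],0.025],
  [[0,0,0],[-0.009,-0.105,-0.06],0.025],
  [[0,0,0],[-0.009,-0.132,-0.05],0.025],
  [[0,0,0],[-0.009,-0.132,-0.03],0.025],
  [[0,0,0],[-0.009,-0.132,-0.03],0.025],
])

```text
clock: 8.18
position: [0.4539, -0.2103, 0.0611]
ee_rot: [0.708, 0.706, -0.001, -0.001]
ft_force: [-1.7, -0.1, -2.8]
grip_width: 0.383
grasp_force: 40.7
```

Call:
jog_arm([
  [[0,0,0],[0,0,0],0.025],
  [[0,0,0],[0,0,0],0.025],
])

```text
clock: 8.35
position: [0.4582, -0.2095, 0.064]
ee_rot: [0.707, 0.707, 0.001, 0.001]
ft_force: [0.5, 0.1, -1.9]
grip_width: 0.388
grasp_force: 40.7
```

```bash
python3 w.py w5; python3 - <<'E'
from h import *
c=dict(np.load('pics/w5.npz'))
img=c['img'];h=cv2.cvtColor(img,cv2.COLOR_RGB2HSV);m=cv2.inRange(h,(10,60,80),(30,200,255))
for k in cv2.findContours(m,0,1)[0]:
  if cv2.contourArea(k)>800:
    P=np.array([onz(c,*p[0],.01)[:2] for p in k],np.float32)*1000;r=cv2.minAreaRect(P);print(np.round(r[0]),np.round(r[1]))
E
```

```text
[[1.0, -0.001, 0.001, 0.459], [-0.001, -0.955, -0.295, -0.134], [0.001, 0.295, -0.955, 0.207], [0.0, 0.0, 0.0, 1.0]] [ 0.45834687 -0.20946329  0.06404601]
[ 456. -204.] [68. 60.]
[571. -81.] [87. 29.]
```

View pics/w5.png

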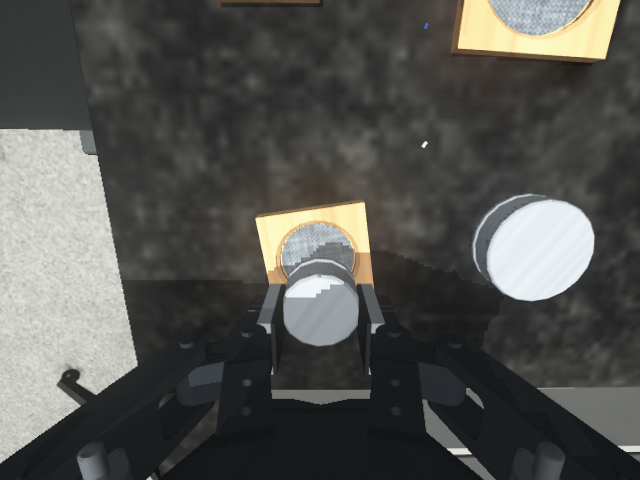

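The 36 is held level at (320,310), over its nest at (317,255). Placing it.

Call:
jog_arm([
  [[0,0,0],[0,-0.001,0.025],0.025],
  [[0,0,0],[0,-0.001,0.04],0.025],
  [[0,0,0],[0,-0.001,0.049],0.025],
  [[0,0,0],[0,-0.001,0.049],0.025],
  [[0,0,0],[0,-0.001,0.049],0.025],
  [[0,0,0],[0,-0.001,0.049],0.038],
  [[0,0,0],[0,-0.001,0.049],0.054],
  [[0,0,0],[0,-0.001,0.049],0.054],
])

```text
clock: 9.07
position: [0.4564, -0.2098, 0.0145]
ee_rot: [0.707, 0.707, 0.0, 0.001]
ft_force: [-0.9, 1.1, 0.3]
grip_width: 0.631
grasp_force: 0.0
```

Call:
jog_arm([
  [[0,0,0],[0,0,-0.02],0.054],
  [[0,0,0],[0,0,-0.05],0.065],
  [[0,0,0],[0.002,0.03,-0.08],0.08],
  [[0,0,0],[0.005,0.07,-0.09],0.082],
  [[0,0,0],[0.01,0.11,-0.09],0.082],
  [[0,0,0],[0.012,0.132,-0.09],0.082],
  [[0,0,0],[0.012,0.132,-0.09],0.082],
  [[0,0,0],[0.012,0.132,-0.09],0.082],
])

```text
clock: 9.73
position: [0.5885, -0.1968, 0.1037]
ee_rot: [0.707, 0.708, 0.0, -0.0]
ft_force: [0.1, 0.3, 0.3]
grip_width: 0.961
grasp_force: 0.0
```

Call:
jog_arm([
  [[0,0,0],[0,0,0],0.082],
  [[0,0,0],[0,0,0],0.082],
])

```text
clock: 9.9
position: [0.5868, -0.1983, 0.1039]
ee_rot: [0.707, 0.707, -0.0, 0.0]
ft_force: [0.4, -0.1, 0.3]
grip_width: 0.962
grasp_force: 0.0
```

```bash
python3 w.py w6; python3 - <<'E'
from h import *
c=dict(np.load('pics/w6.npz'));g=cv2.cvtColor(c['img'],cv2.COLOR_RGB2GRAY)
m=(g>140).astype(np.uint8)*255;m[:190]=0;m[300:]=0;m[:,:265]=0;m[:,375:]=0
k=max(cv2.findContours(m,0,1)[0],key=cv2.contourArea);(u,v),r=cv2.minEnclosingCircle(k);print(u,v,r,onz(c,u,v,.024))
E
```

```text
[[1.0, -0.002, -0.002, 0.588], [-0.003, -0.955, -0.296, -0.122], [-0.001, 0.296, -0.955, 0.247], [0.0, 0.0, 0.0, 1.0]] [ 0.5868141  -0.19843309  0.10403577]
322.82257080078125 246.0483856201172 44.22499084472656 [ 0.58897234 -0.19750407  0.024     ]
```

View pics/w6.png

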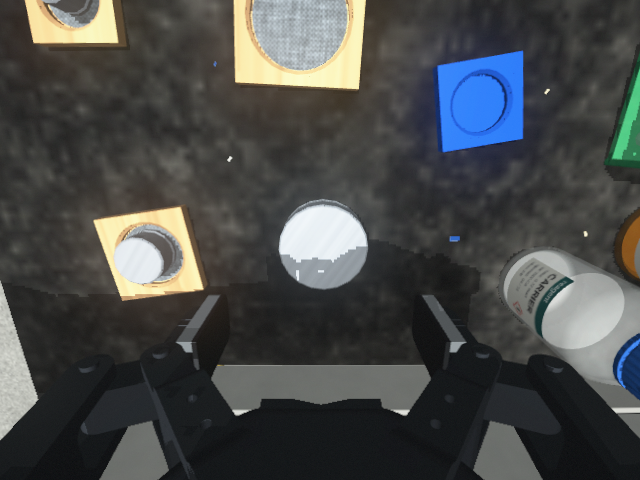

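The 36 is seated at (140,258), and the 64 stands alone at (323,246).

Call:
jog_arm([
  [[0,0,0],[0,0.002,0.035],0.082],
  [[0,0,0],[0,0.002,0.07],0.082],
  [[0,0,0],[0,0.002,0.09],0.082],
  [[0,0,0],[0,0.002,0.099],0.082],
  [[0,0,0],[0,0.002,0.099],0.082],
  [[0,0,0],[0,0.002,0.099],0.05],
  [[0,0,0],[0,0.002,0.099],0.05],
  [[0,0,0],[0,0.002,0.099],0.05],
], force=70)

```text
clock: 10.62
position: [0.5908, -0.1982, 0.0075]
ee_rot: [0.707, 0.707, 0.0, 0.001]
ft_force: [-3.2, 1.1, 6.5]
grip_width: 0.703
grasp_force: 75.6
```

Call:
jog_arm([
  [[0,0,0],[0,0,0],0.05],
  [[0,0,0],[0,0,0],0.05],
])

```text
clock: 10.78
position: [0.5908, -0.1982, 0.0075]
ee_rot: [0.707, 0.707, 0.0, 0.001]
ft_force: [-2.8, 0.1, 6.7]
grip_width: 0.706
grasp_force: 75.7
```

Call:
jog_arm([
  [[0,0,0],[0,0,-0.02],0.05],
  [[0,0,0],[0,0,-0.05],0.05],
  [[0,0,0],[0.01,-0.005,-0.07],0.05],
  [[0,0,0],[0.035,-0.017,-0.08],0.05],
  [[0,0,0],[0.07,-0.033,-0.08],0.05],
  [[0,0,0],[0.105,-0.049,-0.08],0.05],
  [[0,0,0],[0.14,-0.065,-0.08],0.05],
  [[0,0,0],[0.175,-0.081,-0.08],0.05],
])

```text
clock: 11.45
position: [0.5079, -0.0214, 0.0859]
ee_rot: [0.707, 0.707, 0.0, 0.001]
ft_force: [-0.5, 2.4, -5.5]
grip_width: 0.699
grasp_force: 78.8
```

Call:
jog_arm([
  [[0,0,0],[0.035,-0.016,0],0.05],
  [[0,0,0],[0.07,-0.032,0],0.05],
  [[0,0,0],[0.1,-0.046,0.01],0.05],
  [[0,0,0],[0.117,-0.053,0.02],0.05],
  [[0,0,0],[0.123,-0.055,0.035],0.05],
  [[0,0,0],[0.123,-0.055,0.035],0.05],
  [[0,0,0],[0.123,-0.055,0.035],0.05],
  [[0,0,0],[0.123,-0.055,0.035],0.05],
])

```text
clock: 12.12
position: [0.4546, 0.0996, 0.0508]
ee_rot: [0.707, 0.707, 0.0, 0.001]
ft_force: [0.0, -0.1, -5.2]
grip_width: 0.7
grasp_force: 78.5
```

```bash
python3 w.py w7
```

```text
[[1.0, -0.003, 0.0, 0.455], [-0.003, -0.955, -0.296, 0.176], [0.001, 0.296, -0.955, 0.194], [0.0, 0.0, 0.0, 1.0]] [0.45474208 0.09946838 0.05086076]
```

View pics/w7.png

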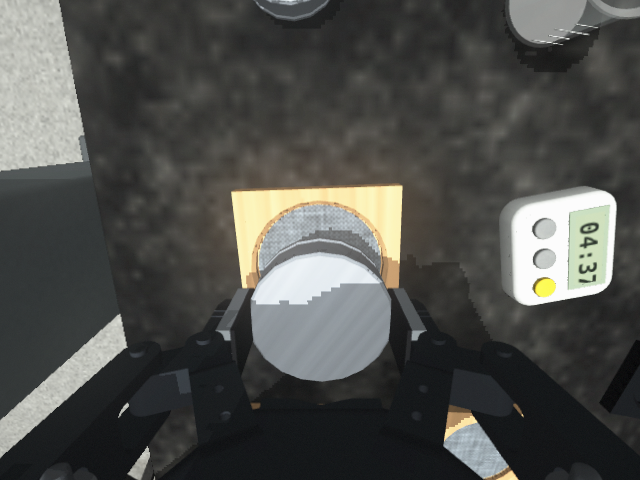

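The 64 is held level at (320,317), centred over its nest. The timer at (558,246) is well clear.

Call:
jog_arm([
  [[0,0,0],[0,0,0.02],0.05],
  [[0,0,0],[0,0,0.032],0.05],
  [[0,0,0],[0,0,0.04],0.05],
  [[0,0,0],[0,0,0.04],0.05],
  [[0,0,0],[0,0,0.04],0.05],
  [[0,0,0],[0,0,0.04],0.065],
  [[0,0,0],[0,0,0.04],0.082],
  [[0,0,0],[0,0,0.04],0.082],
])

```text
clock: 12.83
position: [0.4543, 0.1003, 0.0103]
ee_rot: [0.707, 0.707, 0.0, 0.0]
ft_force: [-0.2, -0.2, -0.1]
grip_width: 0.958
grasp_force: 0.0
```

Call:
jog_arm([
  [[0,0,0],[0,0,0],0.082],
  [[0,0,0],[0,0,-0.03],0.082],
  [[0,0,0],[0,0,-0.07],0.08],
  [[0,0,0],[0.03,-0.002,-0.09],0.07],
  [[0,0,0],[0.07,-0.005,-0.09],0.07],
  [[0,0,0],[0.11,-0.009,-0.09],0.07],
  [[0,0,0],[0.145,-0.013,-0.09],0.07],
  [[0,0,0],[0.157,-0.014,-0.09],0.07],
])

```text
clock: 13.5
position: [0.4382, 0.2628, 0.1007]
ee_rot: [0.705, 0.709, 0.001, -0.001]
ft_force: [-0.2, -0.8, -0.1]
grip_width: 0.819
grasp_force: 0.0
```

Call:
jog_arm([
  [[0,0,0],[0,0,0],0.07],
  [[0,0,0],[0,0,0],0.07],
  [[0,0,0],[0,0,0],0.07],
])

```text
clock: 13.75
position: [0.4401, 0.2561, 0.0997]
ee_rot: [0.707, 0.707, -0.0, 0.0]
ft_force: [0.4, -0.1, -0.9]
grip_width: 0.819
grasp_force: 0.0
```

```bash
python3 w.py w8; python3 - <<'E'
from h import *
c=dict(np.load('pics/w8.npz'));g=cv2.cvtColor(c['img'],cv2.COLOR_RGB2GRAY)
m=(g>130).astype(np.uint8)*255;m[:190]=0;m[300:]=0;m[:,:275]=0;m[:,365:]=0
k=max(cv2.findContours(m,0,1)[0],key=cv2.contourArea);(u,v),r=cv2.minEnclosingCircle(k);print(u,v,r,onz(c,u,v,.024))
E
```

```text
[[1.0, -0.003, -0.001, 0.441], [-0.003, -0.955, -0.296, 0.332], [-0.0, 0.296, -0.955, 0.243], [0.0, 0.0, 0.0, 1.0]] [0.44023847 0.25580584 0.09969907]
320.6437072753906 244.11077880859375 36.60637664794922 [0.44080883 0.25981458 0.024     ]
```

View pics/w8.png

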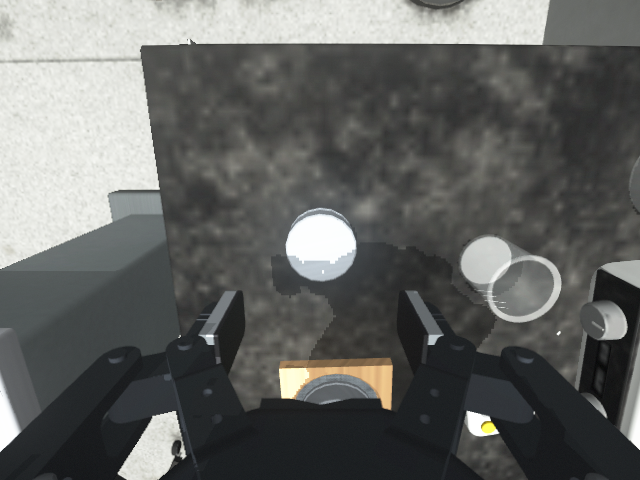

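The 50 stands at (321,246), and the beaker at (500,270) is clear of the fingers.

Call:
jog_arm([
  [[0,0,0],[0.002,0.001,0.035],0.07],
  [[0,0,0],[0.002,0.001,0.065],0.07],
  [[0,0,0],[0.002,0.001,0.083],0.07],
  [[0,0,0],[0.002,0.001,0.092],0.07],
  [[0,0,0],[0.002,0.001,0.092],0.07],
  [[0,0,0],[0.002,0.001,0.092],0.036],
  [[0,0,0],[0.002,0.001,0.092],0.036],
  [[0,0,0],[0.002,0.001,0.092],0.036],
], force=60)

```text
clock: 14.47
position: [0.4417, 0.2595, 0.0097]
ee_rot: [0.707, 0.707, 0.001, 0.001]
ft_force: [-2.2, -2.4, 5.5]
grip_width: 0.547
grasp_force: 60.5
```

Call:
jog_arm([
  [[0,0,0],[0,0,0],0.036],
  [[0,0,0],[0,0,0],0.036],
])

```text
clock: 14.63
position: [0.4417, 0.2595, 0.0097]
ee_rot: [0.707, 0.707, 0.001, 0.001]
ft_force: [-1.6, -1.9, 6.0]
grip_width: 0.541
grasp_force: 60.6
```

Call:
jog_arm([
  [[0,0,0],[0,0,-0.02],0.036],
  [[0,0,0],[0,0,-0.05],0.036],
  [[0,0,0],[-0.02,0,-0.08],0.036],
  [[0,0,0],[-0.055,0.01,-0.09],0.036],
  [[0,0,0],[-0.09,0.022,-0.09],0.036],
  [[0,0,0],[-0.127,0.037,-0.09],0.036],
  [[0,0,0],[-0.164,0.053,-0.09],0.036],
  [[0,0,0],[-0.2,0.07,-0.09],0.036],
])

```text
clock: 15.3
position: [0.5115, 0.0569, 0.0993]
ee_rot: [0.707, 0.707, 0.0, 0.001]
ft_force: [1.4, 0.1, -2.7]
grip_width: 0.545
grasp_force: 63.2
```

Call:
jog_arm([
  [[0,0,0],[-0.035,0.02,0],0.036],
  [[0,0,0],[-0.07,0.04,0],0.036],
  [[0,0,0],[-0.095,0.055,0.01],0.036],
  [[0,0,0],[-0.109,0.062,0.025],0.036],
  [[0,0,0],[-0.109,0.062,0.045],0.036],
  [[0,0,0],[-0.109,0.062,0.045],0.036],
  [[0,0,0],[-0.109,0.062,0.045],0.036],
  [[0,0,0],[-0.109,0.062,0.045],0.036],
])

```text
clock: 15.97
position: [0.5732, -0.0487, 0.0545]
ee_rot: [0.707, 0.708, 0.001, 0.001]
ft_force: [-0.8, -0.2, -2.6]
grip_width: 0.547
grasp_force: 63.0
```

```bash
python3 w.py w9
```

```text
[[1.0, -0.001, 0.001, 0.574], [-0.001, -0.955, -0.295, 0.027], [0.001, 0.295, -0.955, 0.198], [0.0, 0.0, 0.0, 1.0]] [ 0.5734293  -0.04877995  0.05464926]
```

View pics/w9.png

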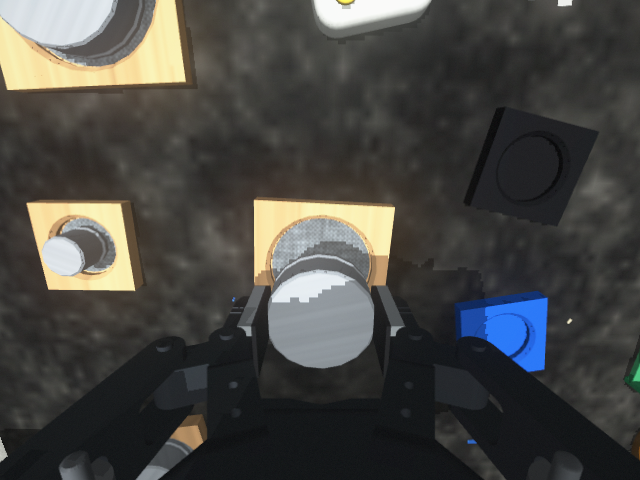

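The 50 is held level at (320,318), over nest 63 at (321,255). The 24 and 64 are seated. Placing it.

Call:
jog_arm([
  [[0,0,0],[-0.001,0,0.02],0.036],
  [[0,0,0],[-0.001,0,0.032],0.036],
  [[0,0,0],[-0.001,0,0.04],0.036],
  [[0,0,0],[-0.001,0,0.04],0.036],
  [[0,0,0],[-0.001,0,0.04],0.036],
  [[0,0,0],[-0.001,0,0.04],0.052],
  [[0,0,0],[-0.001,0,0.04],0.07],
  [[0,0,0],[-0.001,0,0.04],0.07],
])

```text
clock: 16.68
position: [0.5732, -0.0507, 0.0135]
ee_rot: [0.707, 0.707, 0.0, 0.0]
ft_force: [-0.4, 0.1, 0.9]
grip_width: 0.819
grasp_force: 0.0
```

Call:
jog_arm([
  [[0,0,0],[0,0,0],0.07],
  [[0,0,0],[0,0,-0.03],0.07],
  [[0,0,0],[0,0,-0.07],0.07],
  [[0,0,0],[0,0,-0.11],0.07],
  [[0,0,0],[0,0,-0.15],0.07],
  [[0,0,0],[0,0,-0.19],0.07],
  [[0,0,0],[0,0,-0.23],0.07],
  [[0,0,0],[0,0,-0.23],0.07],
])

```text
clock: 17.35
position: [0.5758, -0.05, 0.2512]
ee_rot: [0.707, 0.707, 0.003, 0.004]
ft_force: [0.2, 0.8, 0.9]
grip_width: 0.821
grasp_force: 0.0
```

```bash
python3 -c "
from h import *
snap('scene','s9')"
```

```text
(no output)
```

View pics/s9.png

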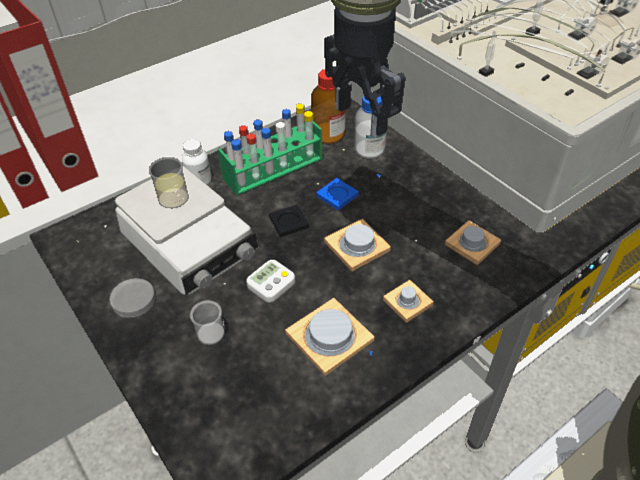

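The scene view shows all four weights flat in their nests, at (330,332), (358,240), (473,238) and (408,295). The beaker at (207,322) and the timer at (271,280) have not moved.

```bash
python3 -c "
from workcell import *
print(hand_in())"
```

```text
the job is handed in; nothing more can be done
None
```

All four weights are flat in their own nests, the beaker and timer have not moved, and the job was handed in with about 17 s on the robot's clock.

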